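Tip one part out of a divided organiser

ROBOT

A 6-joint arm with a two-finger parallel gripper is mounted at the origin on the work surface. World frame = base frame: x ahead of the robot, y to its left, z up, the work surface at z = 0. Lengths are in m, angles in rad, forces in N, time in s.
With the tool pointing down it reaches from about 0.35 to 0.975 m from the base axis. Payload 17.4 kg.
Tool frame: the origin (TCP) lies at the very end of the fingers, on their centre line; the grasp point (between the pads) lies 19 mm behind it; z points along the fingers, y is the direction in which the jaws open and shut (so a half turn about z gives the same grasp; the last joint's range is limited). The gripper opens to 85 mm and grips with 20 to 120 N. Pads are 22 mm wide; open, the fingers measure 114 mm over their backs; the gripper's body (76 mm by 85 mm) begins 54 mm behind the grasp point. The pads swing forward as they close: fully open they stand 13 mm farther back than shut.
Start: joints at [1.268, 0.116, 1.442, -0, 1.584, -0.038], TCP at [0.177, 0.651, 0.231] pointing down, gripper open.
Joint ranges: [-2.83, 2.83], [-0.83, 2.19], [0.07, 2.5], [-1.14, 4.28], [0.01, 3], [-2.97, 2.97]. Speed limits (rad/s): [1.89, 1.89, 2.22, 3.14, 3.14, 3.14].

INTERFACE

Orientations are given as a unit quaternion [x, y, z, w].
In Python, from plant import sensors, vision, job gives the robot as it stands. The module is installed in compiled form; this text tells all that it offers.
- The arm moves only by the tool apply_moves, never from a script. Its argument "moves" is one flat list of numbers, 5 for each row, row after row: the closure, from 0 (fully open) to 1 (shut), then the shift along the world's x, y, z in m, then the turn about the world's z in degrees. A call has 1 to 12 rows; each row is the pose to reach, as a shift and turn from the pose commanded when the call began; what a row does not reach only later rows make up. A row lasts 1/8 s, in which the tool goes at most 62.5 mm and 10.7 degrees, less where a joint would pass 70% of its speed; a pose out of reach is approached as far as the arm can. A call with a gripper value outside its range is refused whole. The fingers move at their own pace and stop on an object; "grip_force" is the grip in N (left out, the last holds). Time passes only in rows, so rows that repeat a pose let the fingers close. It gives the time, the measured TCP pose, the force and the opening at its end, in the units of the state.
- sensors.get_state(): the state, without advancing time (a new reading comes with each control period).
- vision.grab_frame(name): name is "side" or "top" or "wrist"; returns (picture, depth): 480x640x3 uint8, red, green, blue; 480x640 float32, m along the optical axis (not along the pixel's ray), 0 where there is no reading.
- vision.camera_params(name): a dict with "fx", "fy", "cx", "cy" (pixels), "origin" and "rotation" of the camera in the world; the wrist camera has in their place "mount" (4x4, takes a point from camera to tool coordinates, whose origin is the TCP and whose axes are the flange's). Camera axes: x right, y down, z forward; pixel columns grow to the right and rows downward; lengths in m; the calibration is good to about 2 mm. A picture is of the moment at which its call begins: read the wrist's pose just before it. camera_params takes no time and is no camera call.
- job.close_job(): hands the job in, once; it reports no verdict.
Trained networks look in the newest picture that a camera, given by its name, has taken for a name from the list of things; names that differ only in an ending like _2 or _b are one class to them, and where a whole thing is asked for, a point or a joint stands for the part that bears it (a point fixed in the world has none). Each returns a list of dicts, best first, with "confidence" (0 to 1); they miss things now and then, are a little off and sometimes report something else, mostly with a low value. They report only what shows in the picture. A call takes as long as a camera call. They do not tell look-alikes from the thing itself.
- vision.boxes_of(camera, target): "rect" ([left, top, right, bottom] as shares, 0 to 1, of the picture: columns of its width, rows of its height, round what is visible of it).
- vision.masks_of(camera, target): "mask" (480x640 bool, what is visible of it) and "rect" ([left, top, right, bottom] as shares, 0 to 1, of the picture: columns of its width, rows of its height, round what is visible of it).
The state is a dict: "t": time; "qpos": joint angles; "joint_velocities": joint speeds; "effort": joint torques, N m; "position": TCP position; "eef_rot": TCP orientation; "force": force on the tool from outside, world axes, zero at the start; "torque": the same for the moment, N m; "width": finger opening in m.
Only numpy, scipy, OpenCV 4.12 (cv2) and the standard library are available. Lean on these libraries where they do the work, as an engineer would, in place of code of your own. Each camera call takes 0.05 s, during which the arm holds its last target. There are 200 camera calls.

TASK

On this repair bench a four-compartment organiser stands on a springy tilting foot above a catch tray. Tip the organiser towards the corner where the ring-shaped coil lies, so that this coil alone slides out into the catch tray, then let the organiser come back level. Do not touch any of the four parts in it, leave the other three in their compartments, and do not disturb the things lying around on the bench.

Things in the scene. Friction and masses are not known exactly. Their poses are not given: they have to be found in the camera images.
- stand: Fixed catch tray: square aluminium tray 400 x 400 mm, rim 30 mm high, walls and floor 4 mm, with a steel column in the middle that carries the organiser. Origin: centre of its underside, on the bench; z up, x and y parallel to its sides. Its yaw is within 0.35 rad of x pointing away from the robot.
- organiser: Grey plastic organiser 212 x 212 mm, square with the catch tray; a cross of walls makes four compartments about 100 x 100 mm. Origin: its tilting point on the stand's axis, 115 mm above the bench. z is normal to its floor (up when level); x and y run along the dividers, so the compartments lie towards +x+y, +x-y, -x+y and -x-y. Floor face at z = 17 mm, wall tops at 57 mm.
- spout (a point): Outer corner of the organiser's +x+y compartment, at floor level. At each of the four outer corners the outer walls (4 mm thick) are missing for 62 mm on both sides: an open spout without a sill. The walls cover the middle 88 mm of each side. Tipped towards its corner, a compartment's part slides out there; the other three parts then slide against walls and stay.
- tilt_point (a point): Same point as the organiser's origin. The organiser tilts about it in any direction, to stops at 0.5 rad about x and about y (0.69 rad towards a corner), cannot turn about z, and springs back level, well damped, when released. Stiffness 2.5 N m per rad. It may sag up to 0.05 rad at rest. Parts begin to slide on its floor at 0.3 to 0.42 rad.
- handle_top (a point): Centre of the top of the organiser's upright handle: a round steel post, 24 mm in diameter, standing in the organiser's middle from floor to 155 mm above its origin along z (270 mm above the bench when level). Pushed sideways near the top with some 6 to 10 N it tips the organiser that way; about 70 to 90 mm of travel reaches the stops at a corner.
- toroid: The part to tip out: a ring-shaped brown wire-wound coil (toroid), 62 mm outer diameter, 25 mm high, lying flat in one of the four compartments (any of them). About 0.18 kg. Origin: centre of its underside; z is the ring's axis.
- toroid_mid (a point): Middle of the ring-shaped coil, 12.5 mm above its underside.
- heatsink: Finned aluminium heat sink, 60 x 46 x 30 mm (x, y, z), in another compartment; must stay. Origin: centre of its underside.
- fan: Square black cooling fan, 60 x 60 x 25 mm, in another compartment; must stay. Origin: centre of its underside.
- transformer: Block-shaped transformer with a steel core, 60 x 48 x 36 mm, in another compartment; must stay. Origin: centre of its underside.
- bracket: Loose steel U-shaped bracket, 30 x 80 x 20 mm, already lying in the catch tray along its -x side; may be nudged. Origin: centre of its underside.
- meter: Bystander on the bench: black multimeter, 175 x 85 x 45 mm, lying flat. Origin: centre of its underside.
- board: Bystander: green circuit board, 150 x 75 x 10 mm. Origin: centre of its underside.
- driver: Bystander: screwdriver, 180 mm long, lying along its x. Origin: on its underside.
- spool: Bystander: grey solder spool, 60 mm in diameter, 50 mm high, standing. Origin: centre of its underside.
Things that resemble listed ones, but are neither listed nor needed, are in the scene too. What is shaped like the heatsink but blue or pink is not meant.

How it is judged:
By the outcome, as a careful person would: the job done as asked, in the order asked, and still so for the second after the job is handed in, with the robot touching nothing.
It also fails if it takes over 32 s, if anything falls off the work surface, if the arm or the gripper's body presses on something with over 40 N, if the wrist force passes 120 N, or if a joint passes its speed limit or range.

## Working session

There is one attempt and no reset: what is moved stays moved. The work goes in short steps, Python scripts to look and compute and a tool call to move; the robot and the scene stay as the last step left them, time stands still between calls to the robot, and variables do not carry over. Pictures are saved under pics/ and viewed, about 8 in all and at most 12, crops included, and the job is handed in when it is done.

Besides the shell and the picture viewer there is one more tool, called after "Emit:" as name(argument=value, ...) on one line, values as JSON. apply_moves: Moves the arm, as the interface text tells. Its arguments: {"type":"object","properties":{"moves":{"type":"array"},"grip_force":{"type":"number"}},"required":["moves"]}

```bash
mkdir -p pics; cat > h.py <<'E'
import numpy as np, cv2
from plant import sensors, vision, job
def pts(cam,depth,mask):
    p=vision.camera_params(cam); v,u=np.nonzero(mask&(depth>0)); z=depth[v,u]
    c=np.stack([(u-p['cx'])/p['fx']*z,(v-p['cy'])/p['fy']*z,z],1)
    return c@np.array(p['rotation']).T+np.array(p['origin'])
def save(n,im): cv2.imwrite('pics/'+n,im[:,:,::-1])
E
python3 - <<'E'
from h import *
for c in ['top','side']:
    im,d=vision.grab_frame(c); save(c+'1.png',im); np.save(c+'.npy',d)
    print(c,vision.camera_params(c)['origin'])
    for n in ['toroid','heatsink','fan','transformer','organiser','handle_top','stand']:
        for m in vision.masks_of(c,n)[:2]:
            P=pts(c,d,m['mask']); print(c,n,round(m['confidence'],2),(np.array(m['rect'])*[640,480,640,480]).astype(int),np.median(P,0).round(3),P.max(0).round(3),P.min(0).round(3))
print(sensors.get_state())
E
```

```text
top [ 0.45714539 -0.00448121  1.29587904]Traceback (most recent call last):
  File "<stdin>", line 7, in <module>
  File "h.py", line 6, in pts
    return c@np.array(p['rotation']).T+np.array(p['origin'])
           ~^~~~~~~~~~~~~~~~~~~~~~~~~~
ValueError: matmul: Input operand 1 has a mismatch in its core dimension 0, with gufunc signature (n?,k),(k,m?)->(n?,m?) (size 4 is different from 3)
```

```bash
sed -i "s/np.array(p\['rotation'\]).T/R.from_quat(p['rotation']).as_matrix().T/; 1a from scipy.spatial.transform import Rotation as R" h.py
python3 - <<'E'
from h import *
for c in ['top','side']:
    im,d=vision.grab_frame(c); save(c+'1.png',im); np.save(c+'.npy',d)
    print(c,vision.camera_params(c)['origin'],vision.camera_params(c)['rotation'])
    for n in ['toroid','heatsink','fan','transformer','organiser','handle_top','stand']:
        for m in vision.masks_of(c,n)[:2]:
            P=pts(c,d,m['mask']); print(c,n,round(m['confidence'],2),(np.array(m['rect'])*[640,480,640,480]).astype(int),np.median(P,0).round(3),P.max(0).round(3),P.min(0).round(3))
print(sensors.get_state())
E
```

```text
top [ 0.45714539 -0.00448121  1.29587904] [-0.69661522  0.71391394 -0.05168162  0.04881735]
top toroid 0.98 [320 276 347 302] [ 0.489 -0.033  0.151] [ 0.519 -0.001  0.159] [ 0.46  -0.064  0.124]
top toroid 0.45 [362 229 386 255] [ 0.6   -0.132  0.159] [ 0.635 -0.105  0.171] [ 0.567 -0.158  0.132]
top heatsink 0.96 [360 152 386 177] [ 0.834 -0.156  0.027] [ 0.875 -0.122  0.038] [ 0.804 -0.19  -0.006]
top heatsink 0.94 [439 215 462 235] [ 0.658 -0.372  0.025] [ 0.682 -0.339  0.037] [ 0.633 -0.41  -0.001]
top fan 0.56 [363 270 396 299] [ 0.493 -0.144  0.153] [ 0.527 -0.11   0.166] [ 0.457 -0.18   0.132]
top transformer 0.95 [321 233 342 257] [ 0.589 -0.026  0.164] [ 0.618 -0.004  0.172] [ 0.559 -0.052  0.128]
top transformer 0.45 [307 223 399 310] [ 0.543 -0.08   0.133] [0.677 0.024 0.275] [ 0.432 -0.217 -0.   ]
top handle_top 0.87 [307 219 399 309] [ 0.543 -0.081  0.133] [0.682 0.029 0.275] [ 0.431 -0.219 -0.005]
top handle_top 0.65 [363 271 392 297] [ 0.492 -0.143  0.153] [ 0.528 -0.11   0.166] [ 0.457 -0.177  0.13 ]
top stand 0.77 [273 192 432 349] [ 0.537 -0.076  0.006] [0.751 0.119
[... 1135 characters left out ...]
-0.411 -0.007]
{'t': 0.9, 'qpos': array([ 1.26819281e+00,  1.15991170e-01,  1.44159003e+00,  8.96313373e-08,
        1.58398255e+00, -3.77755476e-02]), 'joint_velocities': array([ 8.60853978e-04, -1.55834907e-03,  1.12737769e-03, -3.54524329e-05,
        2.32523339e-03, -1.67623326e-04]), 'effort': array([-1.95197979e-03, -7.31714058e+01, -6.32652640e+01, -5.72622866e-05,
        4.24105092e-04, -6.17914134e-05]), 'position': array([0.17667334, 0.65148261, 0.23131529]), 'eef_rot': array([1.32027378e-01, 9.91246070e-01, 1.42507901e-05, 2.40355734e-06]), 'force': array([ 0.67838846, -0.13940822,  0.79123029]), 'torque': array([0.00014037, 0.01094729, 0.04064743]), 'width': 0.08526102410615845}
```

View pics/top1.png

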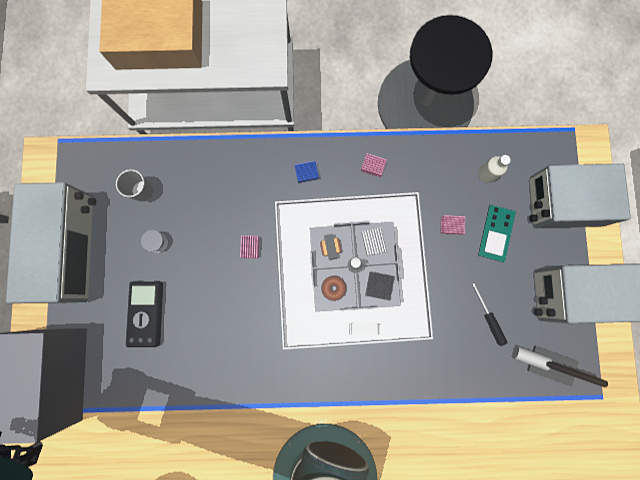

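View pics/side1.png

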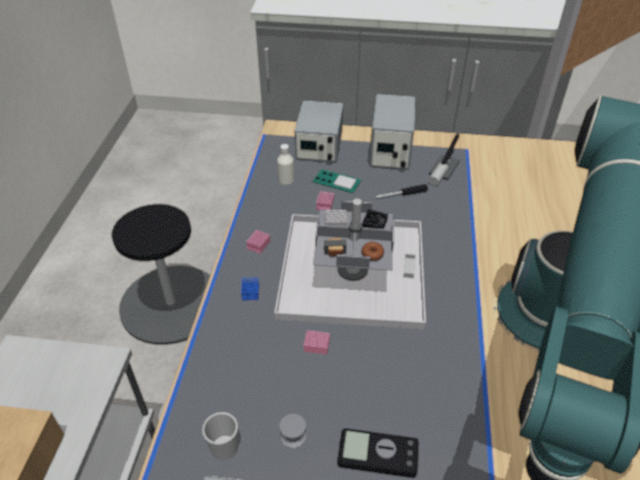

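Only one ring coil is visible: brown, at top (333,289), in the near-left (-x+y) compartment. The transformer is at (331,245), the heat sink at (374,241) and the fan at (379,286). The blue and pink finned look-alikes lie on the bench. Next I measure the post, the yaw and the push direction, and confirm with a crop.

```bash
python3 - <<'E'
from h import *
d=np.load('top.npy'); im=cv2.imread('pics/top1.png')
cv2.imwrite('pics/crop.png',cv2.resize(im[190:355,265:440],None,fx=3.4,fy=3.4,interpolation=2))
P=pts('top',d,d>0); r=np.hypot(P[:,0]-.54,P[:,1]+.08)
h=P[(P[:,2]>.255)&(r<.06)]; print('post',len(h),h.mean(0),h[:,2].max())
w=P[(abs(P[:,2]-.172)<.004)&(r<.17)]
print('org',cv2.minAreaRect(w[:,:2].astype(np.float32)),w[:,:2].mean(0))
t=P[(abs(P[:,2]-.030)<.006)&(r<.30)&(r>.18)]
print('tray',cv2.minAreaRect(t[:,:2].astype(np.float32)))
d=np.load('side.npy');P=pts('side',d,d>0); r=np.hypot(P[:,0]-.54,P[:,1]+.08)
h=P[(P[:,2]>.26)&(r<.06)]; print('post side',len(h),h.mean(0),h[:,2].max())
E
```

```text
post 92 [ 0.53998261 -0.07843436  0.26941157] 0.27479841753533996
org ((0.5442692041397095, -0.08645351231098175), (0.20708715915679932, 0.2126699686050415), 48.547122955322266) [ 0.55292449 -0.08586035]
tray ((0.5877804756164551, -0.07475298643112183), (0.490633100271225, 0.5810885429382324), 2.4494221210479736)
post side 62 [ 0.53891342 -0.07687091  0.26810734] 0.27671322603918
```

View pics/crop.png

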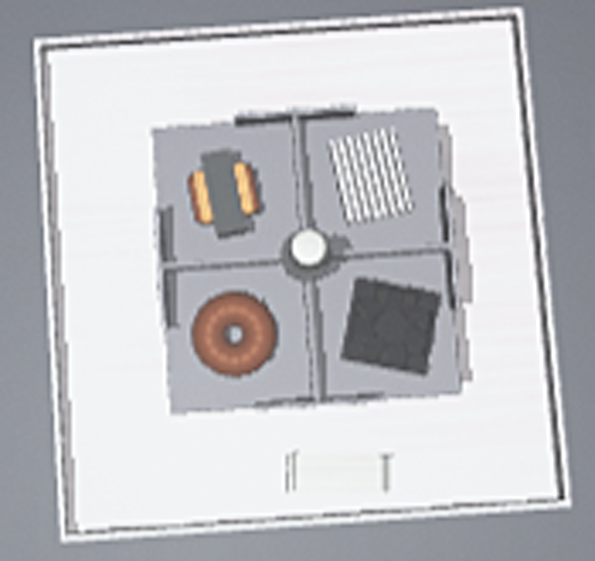

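Emit:
apply_moves(moves=[1, 0, 0, 0.06, 0, 1, 0, 0, 0.12, 0, 1, 0.03, -0.05, 0.14, -8, 1, 0.06, -0.11, 0.14, -16, 1, 0.1, -0.16, 0.14, -24, 1, 0.15, -0.2, 0.14, -32])

```text
t: 1.65
position: [0.3214, 0.4544, 0.372]
eef_rot: [0.402, 0.916, 0.001, 0.0]
force: [0.5, 0.6, 0.2]
width: -0.0
```

The crop confirms the ring is in the near-left compartment, with the bracket on the tray's near (-x) side. I get the yaw from the tray corners.

```bash
python3 - <<'E'
from h import *
p=vision.camera_params('top');M=R.from_quat(p['rotation']).as_matrix();o=np.array(p['origin'])
C=[]
for u,v in [(275.3,201.8),(418.5,192.9),(432.6,338.5),(283.2,348.8)]:
    r=M@[(u-p['cx'])/p['fx'],(v-p['cy'])/p['fy'],1]; C.append(o+r*(.03-o[2])/r[2])
C=np.array(C)[:,:2];print(C.round(3),C.mean(0))
for a,b in [(3,0),(2,1),(1,0),(2,3)]: e=C[b]-C[a];print(np.linalg.norm(e),np.degrees(np.arctan2(e[1],e[0])))
s=sensors.get_state(); print(R.from_quat(s['eef_rot']).as_matrix()[:,1],s['position'])
E
```

```text
[[ 0.732  0.12 ]
 [ 0.747 -0.279]
 [ 0.35  -0.295]
 [ 0.333  0.103]] [ 0.54065606 -0.08764799]
0.398693766642436 2.4402905286710217
0.39745200007971776 2.3497836407714616
0.3988754699622291 92.24617095220339
0.3982453635445421 92.42458916700554
[0.73599548 0.67698493 0.0014329 ] [0.32143623 0.4544055  0.37204464]
```

Emit:
apply_moves(moves=[1, 0.025, -0.056, 0, 2, 1, 0.05, -0.112, 0, 5, 1, 0.075, -0.168, 0, 5, 1, 0.1, -0.225, 0, 5, 1, 0.125, -0.28, 0, 5, 1, 0.15, -0.336, 0, 5, 1, 0.175, -0.392, 0, 5, 1, 0.2, -0.45, 0, 5, 1, 0.225, -0.51, 0, 5, 1, 0.246, -0.563, 0, 5, 1, 0.246, -0.563, 0, 5, 1, 0.246, -0.563, -0.04, 5])

```text
t: 3.15
position: [0.5676, -0.1072, 0.3335]
eef_rot: [0.36, 0.933, 0.0, 0.002]
force: [0.4, -0.4, -0.6]
width: -0.0002
```

```bash
python3 - <<'E'
from h import *
im,d=vision.grab_frame('side'); save('s2.png',cv2.resize(im[150:350,250:450],None,fx=3,fy=3))
s=sensors.get_state(); print(s['position'],R.from_quat(s['eef_rot']).as_matrix()[:,1],s['force'])
E
```

```text
[ 0.56646148 -0.1065302   0.32592688] [ 0.67162857  0.74088607 -0.00170152] [ 0.78688864 -0.54572192 -6.80686989]
```

View pics/s2.png

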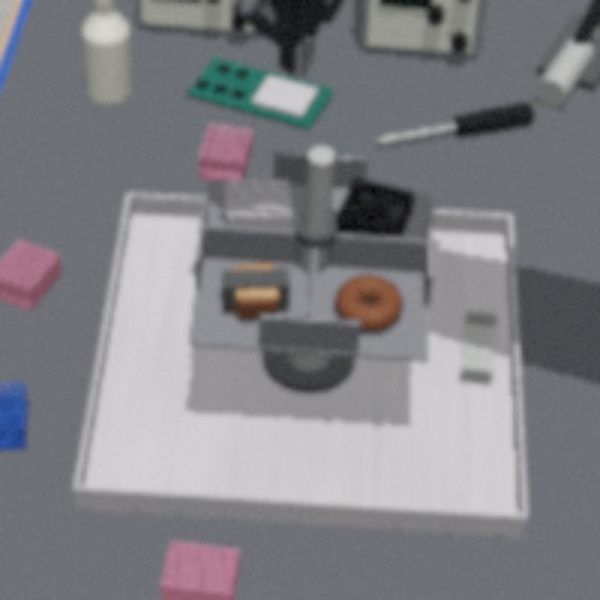

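The closed gripper is above and behind the post, on the side away from the coil, and nothing has been disturbed. Next I descend.

Emit:
apply_moves(moves=[1, 0.01, -0.009, 0, 0, 1, 0.01, -0.009, -0.05, 0, 1, 0.01, -0.009, -0.085, 0, 1, 0.01, -0.009, -0.103, 0, 1, 0.01, -0.009, -0.103, 0, 1, 0.01, -0.009, -0.103, 0])

```text
t: 3.95
position: [0.5777, -0.1159, 0.2305]
eef_rot: [0.36, 0.933, 0.0, 0.001]
force: [-0.4, 0.1, 0.9]
width: 0.0004
```

Emit:
apply_moves(moves=[1, 0, 0, -0.008, 0, 1, -0.011, 0.01, -0.008, 0, 1, -0.018, 0.017, -0.008, 0, 1, -0.026, 0.024, -0.008, 0, 1, -0.033, 0.03, -0.008, 0, 1, -0.04, 0.037, -0.008, 0, 1, -0.046, 0.042, -0.008, 0, 1, -0.051, 0.047, -0.008, 0, 1, -0.056, 0.051, -0.008, 0, 1, -0.06, 0.055, -0.008, 0, 1, -0.064, 0.059, -0.008, 0, 1, -0.064, 0.059, -0.008, 0])

```text
t: 5.45
position: [0.5133, -0.057, 0.2211]
eef_rot: [0.36, 0.933, -0.0, 0.001]
force: [6.8, -6.3, 1.7]
width: 0.0001
```

```bash
python3 - <<'E'
from h import *
im,d=vision.grab_frame('side'); save('s3.png',cv2.resize(im[150:350,250:450],None,fx=3,fy=3))
s=sensors.get_state(); print(s['t'],s['position'],s['force'])
E
```

```text
5.5 [ 0.51335786 -0.05704725  0.22113424] [ 7.70553382 -6.57390905  3.16843445]
```

View pics/s3.png

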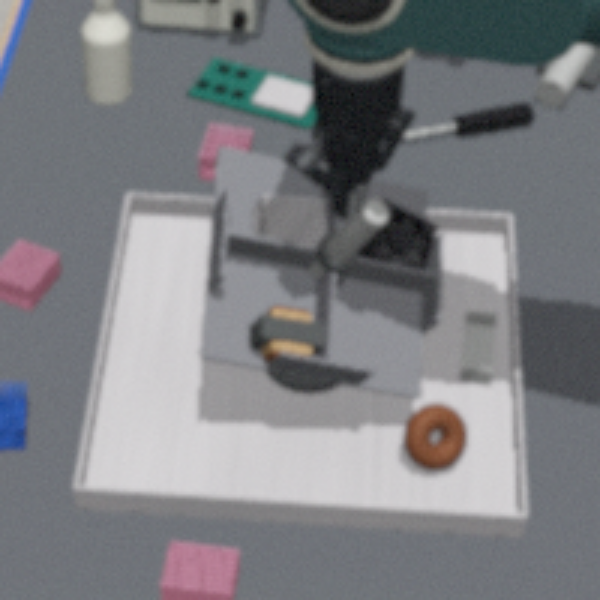

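The coil lies in the tray at crop (436,437). The transformer, heat sink and fan are still in their compartments. I back off gently, let the organiser come level, then rise.

Emit:
apply_moves(moves=[1, 0.01, -0.009, 0, 0, 1, 0.02, -0.018, 0, 0, 1, 0.03, -0.027, 0, 0, 1, 0.04, -0.037, 0, 0, 1, 0.05, -0.046, 0, 0, 1, 0.06, -0.055, 0, 0, 1, 0.068, -0.063, 0, 0, 1, 0.072, -0.066, 0, 0, 1, 0.072, -0.066, 0.04, 0, 1, 0.072, -0.066, 0.09, 0, 1, 0.072, -0.066, 0.14, 0, 1, 0.072, -0.066, 0.17, 0])

```text
t: 7.0
position: [0.585, -0.1227, 0.3933]
eef_rot: [0.36, 0.933, 0.0, 0.001]
force: [-0.3, -0.5, 0.6]
width: -0.0002
```

Emit:
apply_moves(moves=[1, 0, -0.05, 0, 0, 1, 0, -0.1, 0, 0, 1, 0, -0.15, 0, 0, 1, 0, -0.2, 0, 0, 1, 0, -0.25, 0, 0, 1, 0, -0.25, 0, 0, 1, 0, -0.25, 0, 0, 1, 0, -0.25, 0, 0])

```text
t: 8.0
position: [0.5852, -0.3717, 0.3909]
eef_rot: [0.359, 0.933, 0.0, 0.0]
force: [-0.1, -0.4, -0.2]
width: -0.0003
```

```bash
python3 - <<'E'
from h import *
im,d=vision.grab_frame('top'); save('t4.png',cv2.resize(im[130:400,100:620],(800,415)))
for n in ['toroid','heatsink','fan','transformer']:
    for m in vision.masks_of('top',n)[:3]:
        P=pts('top',d,m['mask']); print(n,round(m['confidence'],2),np.median(P,0).round(3))
P=pts('top',d,d>0); r=np.hypot(P[:,0]-.54,P[:,1]+.08)
h=P[(P[:,2]>.255)&(P[:,2]<.28)&(r<.06)]; print('post',h.mean(0))
s=sensors.get_state(); print(s['t'],s['position'],s['force'])
E
```

```text
toroid 0.74 [0.422 0.017 0.026]
toroid 0.5 [ 0.583 -0.115  0.157]
heatsink 0.97 [ 0.658 -0.368  0.024]
heatsink 0.95 [ 0.584 -0.114  0.157]
heatsink 0.83 [0.818 0.033 0.027]
fan 0.78 [ 0.475 -0.126  0.153]
fan 0.51 [0.63  0.448 0.049]
transformer 0.95 [ 0.574 -0.006  0.164]
transformer 0.16 [ 0.381 -0.115  0.007]
post [ 0.54382483 -0.08192101  0.2691738 ]
8.25 [ 0.58507608 -0.37223293  0.3905615 ] [ 0.40039303 -0.40355638  0.18100594]
```

View pics/t4.png

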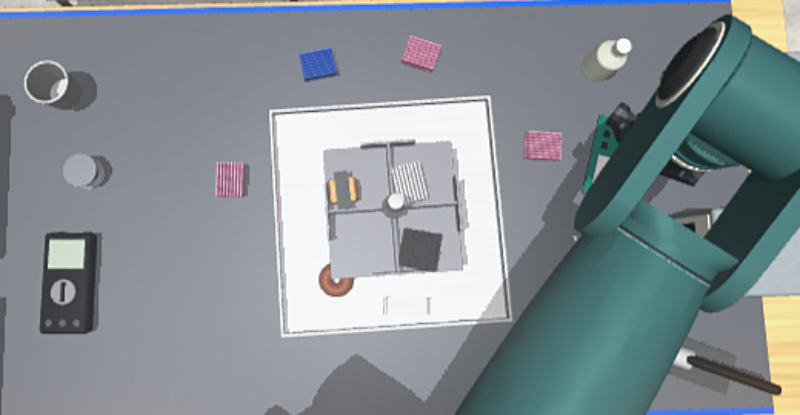

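The coil lies flat in the tray, the other three parts are in their compartments, the organiser is level and the arm is clear. I hand the job in.

```bash
python3 -c "
from plant import job
print(job.close_job())"
```

```text
the job is handed in; nothing more can be done
None
```

The coil is out of the organiser and lies flat in the catch tray. I pushed the handle with the closed fingers towards the coil's corner (-x+y), then let the organiser spring back and moved the arm clear. I handed in at about 8.3 s of the 32 s limit.

**Coil:** the last top view puts it at (0.422, 0.017), with its upper face at about z = 0.026 m. That fits a coil lying flat on the tray floor (0.029 m expected).

**Other parts:** the heat sink, fan and transformer are each still in their own compartment. They slid about 15 to 25 mm towards the walls.

**Organiser:** it is level again, with the post top within about 6 mm of the tray centre, which is within the stated sag.

**Force:** the highest force I read was about 11 N, at full tilt. The final reading was below 1 N, with the gripper touching nothing.

**Bench:** the meter and spool are undisturbed. The arm hid most of the board and the screwdriver in the last picture. Both looked undisturbed in the view at full tilt, and afterwards the gripper stayed at z = 0.39 m or so when it passed near them.

No check failed. The detector also gave one false coil hit (confidence 0.5), which was the heat sink.

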